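Draw a flow-cell press shut with its turnbuckle

ROBOT

A 6-joint arm with a two-finger parallel gripper is mounted at the origin on a cart in front of the work surface, level with it; the furniture and walls round the work are solid. World frame = base frame: x ahead of the robot, y to its left, z up, the work surface at z = 0. Lengths are in m, angles in degrees, forces in N, time in s.
With the tool pointing down it reaches from about 0.3 to 0.75 m from the base axis. Payload 8.5 kg.
Tool frame: the origin (TCP) lies on the centre line of the jaws, within the pads' length; the fingertips stand 17 mm ahead of it and the grasp point (between the pads) lies 2 mm behind it (env.tcp_to_tips is the distance from the TCP to the fingertips, in m); z points along the fingers, y is the line along which they close (so a half turn about z gives the same grasp; the last joint's range is limited). The gripper opens to 85 mm and grips with 20 to 120 N. Pads are 22 mm wide; open, the fingers measure 114 mm over their backs; the gripper's body (76 mm by 85 mm) begins 54 mm behind the grasp point. The pads swing forward as they close: fully open they stand 13 mm farther back than shut.
Start: joints at [-75.705, 21.807, 74.336, -0, 83.858, -12.336], TCP at [0.247, -0.492, 0.211] pointing down, gripper open.
Joint ranges: [-178.18, 178.18], [-50.72, 133.34], [12.68, 142.11], [-81.47, 261.47], [9.98, 163.14], [-165.26, 165.26]. Speed limits (degrees/s): [136.94, 136.94, 180, 180, 180, 180].

INTERFACE

Orientations are given as a 3x3 rotation matrix whose columns are the frame's x, y, z axes.
In Python, from rig import env gives the robot as it stands. The module is installed in compiled form; this text tells all that it offers.
- The arm moves only by the shell command python3 -m pendant 'ROWS' [FORCE]. ROWS is JSON, a list of rows, each a list of 7 numbers: the opening, from 0 (shut) to 1 (fully open), then the shift along the tool's x, y, z in m, then the turn, a rotation vector about the tool's x, y, z in rad. A call has 1 to 5 rows; each row is the pose to reach, as a shift and turn from the pose commanded when the call began, along the tool's axes at that moment; what a row does not reach only later rows make up. A row lasts 1/8 s, in which the tool goes at most 62.5 mm and 10.7 degrees, less where a joint would pass 70% of its speed; a pose out of reach is approached as far as the arm can. A call with a gripper value outside its range is refused whole. The fingers move at their own pace and stop on an object; FORCE is the grip in N (left out, the last holds). Time passes only in rows, so rows that repeat a pose let the fingers close. It gives the time, the measured TCP pose, the force, the opening and the grip force at its end, in the units of the state.
- env.observe(): the state, without advancing time (a new reading comes with each control period).
- env.get_image(name): name is "scene" or "top" or "wrist"; returns a dict with "image" (400x640x3 uint8, blue, green, red), "fx", "fy", "cx", "cy" (pixels), "pose" (4x4, takes a point from camera to world coordinates). Camera axes: x right, y up, looking along -z (the intrinsics and any distortion apply to the point x, -y, -z); pixel columns grow to the right and rows downward; lengths in m; the calibration is good to about 2 mm. The wrist camera is an equidistant fisheye: a pixel r from the principal point sees the ray r / f radians off the axis. A picture is of the moment at which its call begins. There is no depth.
- env.close_job(): hands the job in; it is judged then, once.
Trained networks look in the newest picture that a camera, given by its name, has taken for a name from the list of things; names that differ only in an ending like _2 or _b are one class to them, and where a whole thing is asked for, a point or a joint stands for the part that bears it (a point fixed in the world has none). Each returns a list of dicts, best first, with "conf" (0 to 1); they miss things now and then, are a little off and sometimes report something else, mostly with a low value. They report only what shows in the picture. A call takes as long as a camera call.
- env.find_in(camera, thing): "bbox" ([centre column, centre row, width, height] in pixels, round what is visible of it).
- env.trace(camera, thing): "mask" (400x640 bool, what is visible of it) and "bbox" ([centre column, centre row, width, height] in pixels, round what is visible of it).
- env.tip_of(camera, thing): "centre" ([column, row] in pixels: a listed point, or the origin of a listed thing).
The state is a dict: "time_s": time; "q": joint angles; "qvel": joint speeds; "joint_efforts": joint torques, N m; "position": TCP position; "tool_rot": TCP orientation; "ft_force": force on the tool from outside, world axes, zero at the start; "wrist_torque": the same for the moment, N m; "grip_width": finger opening in m; "gripper_force": force on a finger pad.
Only numpy, scipy, OpenCV 4.12 (cv2) and the standard library are available. Lean on these libraries where they do the work, as an engineer would, in place of code of your own. Each camera call takes 0.05 s, during which the arm holds its last target. There are 200 camera calls.

TASK

Two small flow-cell presses stand on the worktop, each with a turnbuckle across its top. On the one whose turnbuckle bar ends in an orange ball, turn the turnbuckle by swinging the bar up and over, away from you, until both end plates are drawn fully in against the cell stack, then let go. Leave the turnbuckle with the blue ball as it is.

Things in the scene. Friction and masses are not known exactly. Their poses are not given: they have to be found in the camera images.
- press_orange_axis (a point): Centre of the orange-ball turnbuckle, on its level axis, 88 mm above the worktop. Its y axis is the turnbuckle's axis, z is up, x points away from the robot to within 15 degrees. The press is screwed down: base 100 x 144 mm, striped cell stack 64 mm high, two steel end plates 102 mm high, 76 mm wide, 12 mm thick; only the bar stands higher.
- press_orange_ball (a point): Centre of the orange ball, 26 mm in diameter, on the end of a 9 mm round bar that sticks out square from the middle of the turnbuckle body. It moves on an upright circle of 75 mm radius about press_orange_axis, in its x-z plane. It starts on the robot's side, leaning 0.45 to 0.8 rad from upright. Pinched lightly along the axis it rolls between the pads as the bar turns.
- press_orange_turnbuckle (a joint): Angle (rad): at 0 the bar leans 0.8 rad towards the robot, at 0.8 it is upright, at 1.6 (the stop) it leans 0.8 rad away and both plates are tight on the stack. Ball from press_orange_axis: x = 75 mm * sin(angle - 0.8), z = 75 mm * cos(angle - 0.8). Each plate is drawn in 12 mm over the 1.6 rad. Turning takes about 2 N at the ball; it stays where left.
- press_blue_ball (a point): Centre of the blue ball, 26 mm in diameter, on the bar of the second press, which is alike and turns as easily. To be left as it is.

How it is judged:
By the outcome, as a careful person would: the job done as asked, in the order asked, and still so for the second after the job is handed in, with the robot touching nothing.
It also fails if it takes over 29 s, if anything falls off the work surface, if the arm or the gripper's body presses on something with over 40 N, if the wrist force passes 120 N, or if a joint passes its speed limit or range.

## Working session

There is one attempt and no reset: what is moved stays moved. The work goes in short steps, Python scripts to look and compute and a shell command to move; the robot and the scene stay as the last step left them, time stands still between calls to the robot, and variables do not carry over. Pictures are saved under pics/ and viewed, at most 10 in all, crops included, and the job is handed in when it is done.

```bash
mkdir -p pics; cat > h.py <<'E'
import numpy as np, cv2
from rig import env
def ray(im,px):
    x=(px[0]-im["cx"])/im["fx"]; y=(px[1]-im["cy"])/im["fy"]
    P=np.array(im["pose"]); d=P[:3,:3]@np.array([x,-y,-1.]); return P[:3,3],d/np.linalg.norm(d)
def tri(rs):
    A=np.zeros((3,3));b=np.zeros(3)
    for o,d in rs:
        M=np.eye(3)-np.outer(d,d);A+=M;b+=M@o
    p=np.linalg.solve(A,b); return p,[round(float(np.linalg.norm((np.eye(3)-np.outer(d,d))@(p-o)))*1e3,1) for o,d in rs]
E
python3 - <<'E'
from h import *
ims={}
for c in ("scene","top"):
    ims[c]=env.get_image(c); cv2.imwrite(f"pics/{c}0.png",ims[c]["image"])
R={}
for t in ("press_orange_axis","press_orange_ball","press_blue_ball"):
    for c in ims:
        r=env.tip_of(c,t); print(t,c,[(np.round(k["centre"],1),round(k["conf"],2)) for k in r[:3]])
        if r: R[t,c]=ray(ims[c],r[0]["centre"])
    rs=[R[t,c] for c in ims if (t,c) in R]
    if len(rs)==2: print(tri(rs))
    for o,d in rs: 
        if 'axis' in t: print(o+d*(0.088-o[2])/d[2])
s=env.observe();print(s["time_s"],np.round(s["tool_rot"],3))
E
```

```text
press_orange_axis scene [(array([356.3, 249.3]), 0.58)]
press_orange_axis top [(array([357.9, 180.3]), 0.98)]
(array([ 0.55303033, -0.33462533,  0.08192301]), [3.8, 3.8])
[ 0.54981292 -0.34493728  0.088     ]
[ 0.54932563 -0.3320213   0.088     ]
press_orange_ball scene [(array([332.9, 219.1]), 0.78)]
press_orange_ball top [(array([362.1, 193.9]), 0.67)]
(array([ 0.5105612 , -0.33608143,  0.15109207]), [1.1, 1.1])
press_blue_ball scene [(array([277.2, 188.3]), 0.76), (array([355.1, 248.4]), 0.32)]
press_blue_ball top [(array([292.9, 198.5]), 0.88)]
(array([ 0.50134825, -0.17308966,  0.15338414]), [1.3, 1.3])
0.4 [[ 0.894  0.448 -0.   ]
 [ 0.448 -0.894  0.   ]
 [ 0.    -0.    -1.   ]]
```

View pics/scene0.png

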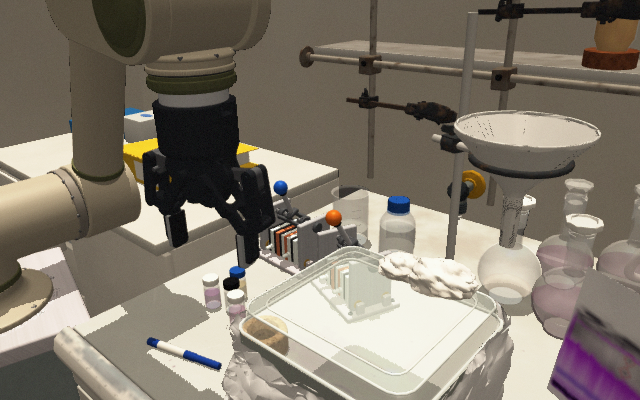

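View pics/top0.png

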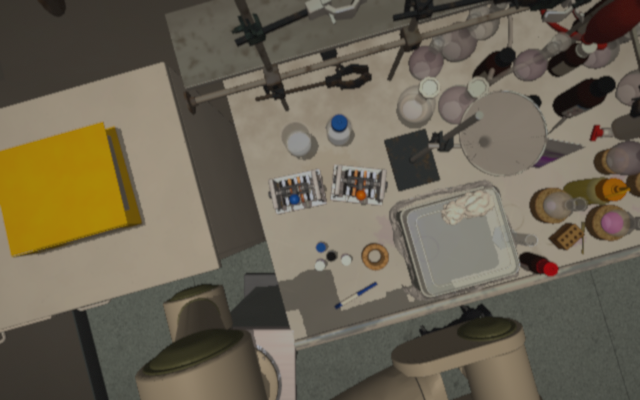

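Scene: orange ball at (334,218), blue at (281,187). Top: orange (361,194), blue (294,199). The networks agree with both pictures, and the ball's radius about the axis comes to 75 mm. Next I need the press yaw.

```bash
python3 - <<'E'
from h import *
im=env.get_image("top"); r=env.trace("top","press_orange_turnbuckle")
print([(round(k["conf"],2),np.round(k["bbox"],1),int(k["mask"].sum())) for k in r])
if r:
    ctr=max(cv2.findContours(r[0]["mask"].astype(np.uint8),0,1)[0],key=len); print(cv2.minAreaRect(ctr))
c=cv2.resize(im["image"][150:225,255:405],None,fx=5.3,fy=5.3,interpolation=cv2.INTER_CUBIC); cv2.imwrite("pics/crop.png",c)
# pixel direction of world x,y at axis point
P=np.array(im["pose"])
def proj(p):
    q=P[:3,:3].T@(np.array(p)-P[:3,3]); return np.array([im["cx"]+im["fx"]*q[0]/-q[2],im["cy"]-im["fy"]*q[1]/-q[2]])
for z in (0.015,.102): print(z,proj((.55,-.334,z)),proj((.65,-.334,z)),proj((.55,-.234,z)))
E
```

```text
[(0.83, array([360. , 189.8,  28.4,  26.3]), 334)]
((359.30194091796875, 188.48019409179688), (26.76650047302246, 23.18436622619629), 5.710593223571777)
0.015 [356.63276681 182.45473544] [356.13887513 146.03322189] [320.05384808 182.92026275]
0.102 [359.11019081 179.51274568] [358.56113938 139.58851197] [318.99606472 180.02987977]
```

View pics/crop.png

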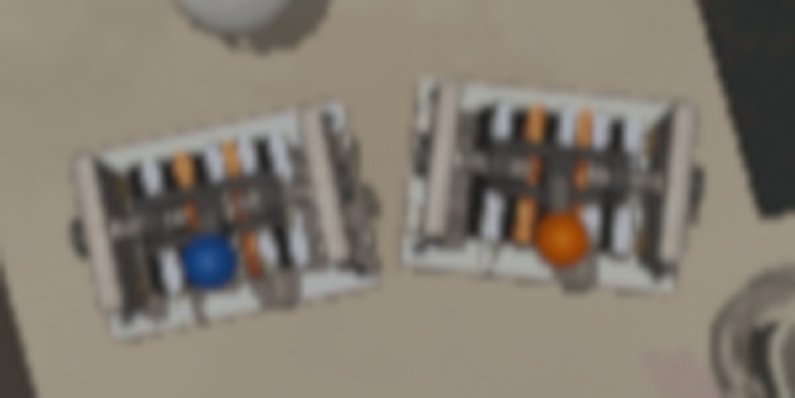

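The base edges slope about 5.8° in the crop, plus 0.7° of camera tilt, so the yaw is about −6.5°. The ball is at (0.511,−0.336,0.151). I'll go above it.

```bash
python3 -m pendant '[[0.65,0.061,-0.004,0,0,0,0.116],[0.65,0.122,-0.009,0,0,0,0.232],[0.65,0.183,-0.013,0,0,0,0.348],[0.65,0.244,-0.017,0,0,0,0.464],[0.65,0.305,-0.021,0,0,0,0.578]]' 20
python3 -m pendant '[[0.65,0,0,0,0,0,0],[0.65,0,0,0,0,0,0]]'
python3 - <<'E'
from h import *
s=env.observe();print(s["time_s"],s["position"],np.round(s["tool_rot"],3).tolist())
ims={}
for c in ("scene","top"):
    ims[c]=env.get_image(c); r=env.tip_of(c,"press_orange_ball"); print([(np.round(k["centre"],1),round(k["conf"],2)) for k in r[:3]])
w=env.get_image("wrist"); r=env.tip_of("wrist","press_orange_ball"); cv2.imwrite("pics/w1.png",w["image"])
for k in r[:2]:
    v=np.array([(k["centre"][0]-w["cx"]),(k["centre"][1]-w["cy"])]); rr=np.hypot(*v); th=rr/w["fx"]
    d=np.array([v[0]/rr*np.sin(th),-v[1]/rr*np.sin(th),-np.cos(th)]); P=np.array(w["pose"]); d=P[:3,:3]@d; o=P[:3,3]
    print(k["centre"],k["conf"],o,"at z .151:",o+d*(.151-o[2])/d[2])
E
```

```text
time_s: 1.12
position: [0.5114, -0.3349, 0.2115]
tool_rot: [[0.993, -0.117, 0.0], [-0.117, -0.993, -0.0], [0.0, 0.0, -1.0]]
ft_force: [0.3, -0.5, 0.4]
grip_width: 0.0555
gripper_force: 0.0
time_s: 1.38
position: [0.5094, -0.3363, 0.2113]
tool_rot: [[0.994, -0.112, -0.001], [-0.112, -0.994, 0.0], [-0.001, 0.0, -1.0]]
ft_force: [-0.5, -0.0, 0.8]
grip_width: 0.0554
gripper_force: 0.0
1.375 [ 0.50943384 -0.33629998  0.21125252] [[0.994, -0.112, -0.001], [-0.112, -0.994, 0.0], [-0.001, 0.0, -1.0]]
[(array([331. , 219.8]), 0.63)]
[]
[316.2, 207.0] 0.56 [ 0.58783184 -0.34451649  0.37488535] at z .151: [ 0.51001009 -0.33149783  0.151     ]
```

View pics/w1.png

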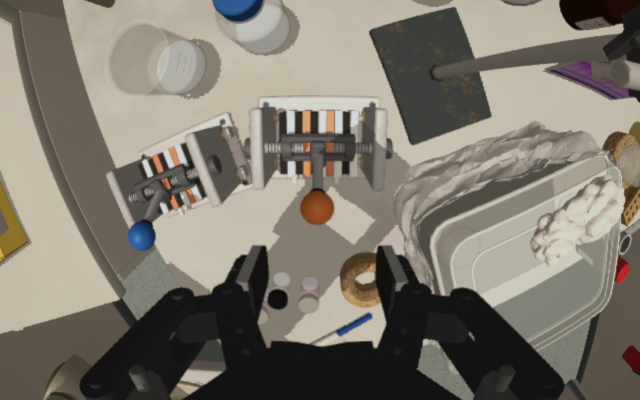

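The wrist picture shows the orange ball at (317,207), centred between the pads, and the press square to the tool. I'll descend and pinch lightly.

```bash
python3 -m pendant '[[0.65,0.001,-0.002,0.03,0,0,0],[0.65,0.001,-0.002,0.06,0,0,0],[0.65,0.001,-0.002,0.061,0,0,0]]' 20
python3 -m pendant '[[0.2,0,0,0,0,0,0],[0.2,0,0,0,0,0,0],[0.2,0,0,0,0,0,0],[0.2,0,0,0,0,0,0]]' 20
```

```text
time_s: 2.05
position: [0.51, -0.3339, 0.1488]
tool_rot: [[0.994, -0.114, -0.003], [-0.114, -0.994, 0.003], [-0.003, -0.003, -1.0]]
ft_force: [0.1, 0.0, 1.0]
grip_width: 0.0557
gripper_force: 0.0
time_s: 2.55
position: [0.5111, -0.3343, 0.1508]
tool_rot: [[0.994, -0.113, 0.0], [-0.113, -0.994, -0.0], [0.001, 0.0, -1.0]]
ft_force: [-0.1, 0.7, -0.3]
grip_width: 0.0172
gripper_force: 0.0
```

The width fell to 17 mm with no force, so the ball isn't at pad height. I'll look.

```bash
python3 - <<'E'
from h import *
w=env.get_image("wrist"); s=env.get_image("scene")
a=cv2.resize(w["image"][100:300,200:440],(720,600)); cv2.imwrite("pics/w2.png",a)
b=cv2.resize(s["image"][140:300,200:420],(800,582)); cv2.imwrite("pics/s2.png",b)
print(env.tip_of("scene","press_orange_ball"),env.tip_of("wrist","press_orange_ball"))
E
```

```text
[{'centre': [331.6, 218.9], 'conf': 0.71}] [{'centre': [317.7, 245.3], 'conf': 0.94}]
```

View pics/w2.png

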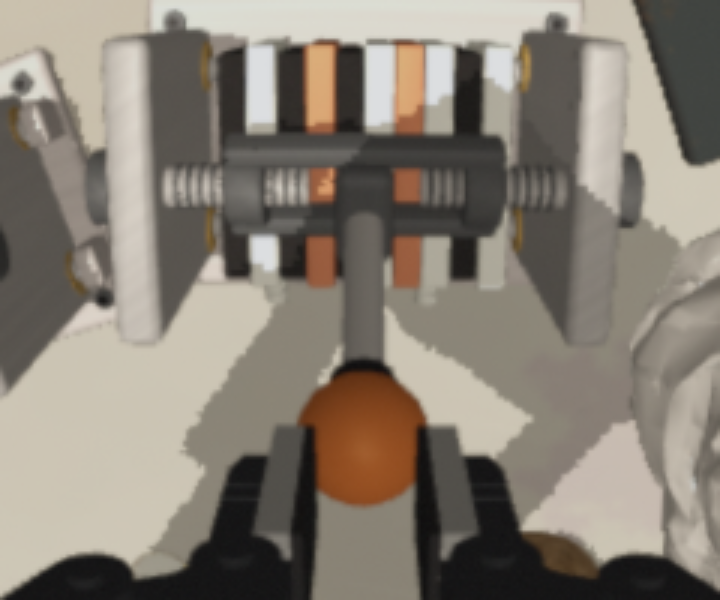

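View pics/s2.png

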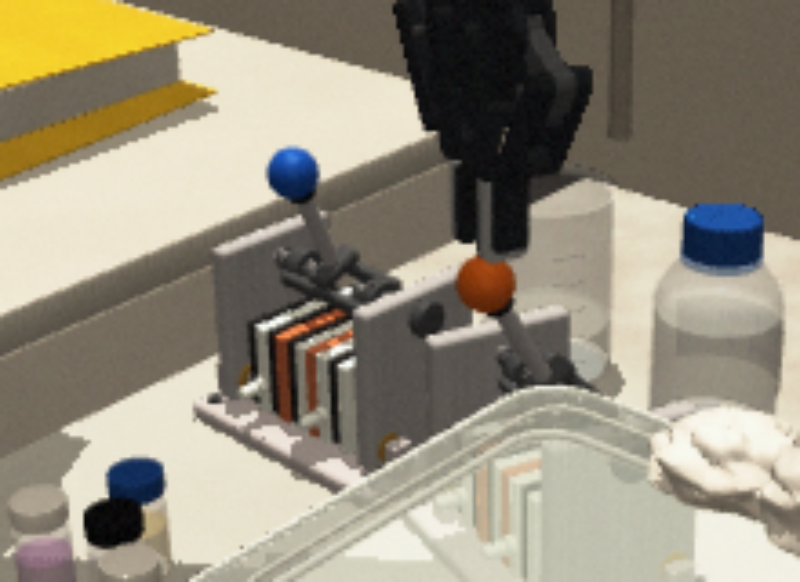

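```bash
python3 - <<'E'
from h import *
def wray(w,px):
    v=np.array([px[0]-w["cx"],px[1]-w["cy"]]); rr=np.hypot(*v); th=rr/w["fx"]
    P=np.array(w["pose"]); return P[:3,3],P[:3,:3]@np.array([v[0]/rr*np.sin(th),-v[1]/rr*np.sin(th),-np.cos(th)])
w=env.get_image("wrist"); s=env.get_image("scene"); t=env.get_image("top")
rw=wray(w,(200+363/3,100+439/3)); rs=ray(s,(333.7,218)); rt=ray(t,(255+562/5.3,150+239/5.3))
o0=np.array([.58783,-.34452,.37489]); e=np.array([.51001,-.3315,.151])-o0; r0=(o0,e/np.linalg.norm(e))
for n,l in (("ws",[rw,rs]),("wt",[rw,rt]),("st",[rs,rt]),("w0w",[r0,rw]),("all",[r0,rw,rs,rt])): print(n,tri(l))
ob=env.observe(); print(ob["position"],w["pose"],w["fx"],w["cx"],w["cy"])
# where the TCP and tips project in the scene / wrist
P=np.array(s["pose"])
for z in (0,.017):
    p=ob["position"]+np.array(ob["tool_rot"])[:,2]*z
    q=P[:3,:3].T@(p-P[:3,3]); print("scene px",s["cx"]+s["fx"]*q[0]/-q[2],s["cy"]+s["fy"]*q[1]/q[2])
E
```

```text
ws (array([ 0.51090907, -0.3332957 ,  0.15245032]), [1.6, 1.6])
wt (array([ 0.5089311 , -0.33310927,  0.15179085]), [1.0, 1.0])
st (array([ 0.5098832 , -0.3348308 ,  0.15243814]), [1.5, 1.5])
w0w (array([ 0.51277071, -0.33225867,  0.15892735]), [0.3, 0.3])
all (array([ 0.51015036, -0.33307165,  0.15223654]), [1.5, 1.1, 2.3, 1.8])
[ 0.51097103 -0.33426996  0.15041416] [[-1.13009875e-01  9.46211006e-01  3.03172393e-01  5.90006259e-01]
 [-9.93593865e-01 -1.07617467e-01 -3.44922110e-02 -3.41607799e-01]
 [-1.02645384e-05 -3.05128190e-01  9.52311287e-01  3.13746648e-01]
 [ 0.00000000e+00  0.00000000e+00  0.00000000e+00  1.00000000e+00]] 309.70691628693146 321.47455822856654 198.21674933938277
scene px 333.1522169947841 218.9532509850216
scene px 333.23943367421947 228.53163836863777
```

```bash
python3 - <<'E'
from h import *
o=env.observe(); print(env.tcp_to_tips,o["time_s"],o["q"],o["grip_width"],o["ft_force"])
s=env.get_image("scene"); w=env.get_image("wrist")
P=np.array(w["pose"])
def wp(p):
    q=P[:3,:3].T@(np.array(p)-P[:3,3]); v=np.array([q[0],-q[1]]); th=np.arctan2(np.hypot(*v),-q[2]); v=v/np.hypot(*v)*th*w["fx"]; return (v+[w["cx"],w["cy"]]-[200,100])*3
R=np.array(o["tool_rot"])
for y in (-.0086,.0086):
  for x in (-.011,.011):
    for z in (.017,-.018): print("wrist crop px",x,y,z,np.round(wp(o["position"]+R@[x,y,z])))
E
```

```text
0.017 2.9 [-4.42866177e+01  3.05358036e+01  6.99102699e+01 -9.55213690e-04
  7.95568056e+01  5.21992110e+01] 0.016876407557849124 [0.08402799 0.40888499 1.16519955]
wrist crop px -0.011 -0.0086 0.017 [332. 438.]
wrist crop px -0.011 -0.0086 -0.018 [326. 523.]
wrist crop px 0.011 -0.0086 0.017 [331. 343.]
wrist crop px 0.011 -0.0086 -0.018 [324. 415.]
wrist crop px -0.011 0.0086 0.017 [412. 438.]
wrist crop px -0.011 0.0086 -0.018 [421. 523.]
wrist crop px 0.011 0.0086 0.017 [414. 343.]
wrist crop px 0.011 0.0086 -0.018 [424. 415.]
```

Both pictures put the fingertips about 18–20 mm behind the reported TCP, not 17 mm ahead of it. That explains the empty closing above the ball. I'll open, go 33 mm lower and close again.

```bash
python3 -m pendant '[[0.65,0,-0.001,0,0,0,0],[0.65,0,-0.001,0,0,0,0],[0.65,0,-0.001,0.017,0,0,0],[0.65,0,-0.001,0.033,0,0,0],[0.65,0,-0.001,0.033,0,0,0]]' 20
python3 -m pendant '[[0.2,0,0,0,0,0,0],[0.2,0,0,0,0,0,0],[0.2,0,0,0,0,0,0],[0.2,0,0,0,0,0,0]]' 20
python3 - <<'E'
from h import *
w=env.get_image("wrist"); s=env.get_image("scene")
a=cv2.resize(w["image"][150:300,220:420],(400,300)); b=cv2.resize(s["image"][160:270,250:400],(400,300))
cv2.imwrite("pics/c3.png",np.hstack([a,b]))
E
```

```text
time_s: 3.62
position: [0.5106, -0.3328, 0.116]
tool_rot: [[0.994, -0.113, -0.002], [-0.113, -0.994, 0.002], [-0.002, -0.002, -1.0]]
ft_force: [-0.6, -0.1, -0.5]
grip_width: 0.0553
gripper_force: 0.0
time_s: 4.12
position: [0.5113, -0.3338, 0.1181]
tool_rot: [[0.994, -0.113, 0.001], [-0.113, -0.994, -0.001], [0.001, 0.001, -1.0]]
ft_force: [-0.7, -2.2, 3.4]
grip_width: 0.0243
gripper_force: 19.7
```

View pics/c3.png

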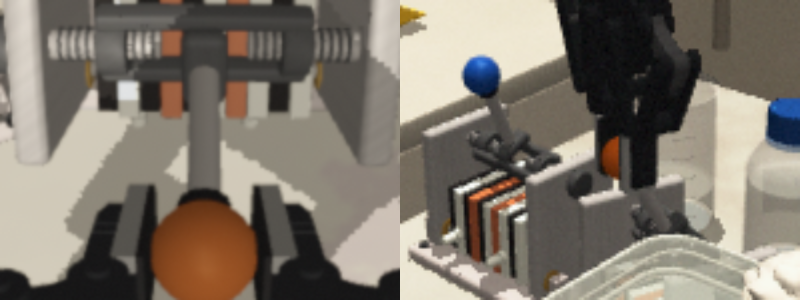

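The ball is gripped at 19.7 N and 24 mm, and it sits between the pads in both views. I'll swing it along the arc.

```bash
python3 -m pendant '[[0.2,0.012,0,-0.006,0,0,0],[0.2,0.026,0,-0.011,0,0,0],[0.2,0.041,0,-0.012,0,0,0],[0.2,0.056,0,-0.011,0,0,0],[0.2,0.070,0,-0.006,0,0,0]]' 20
python3 -m pendant '[[0.2,0.007,0,0.003,0,0,0],[0.2,0.013,0,0.007,0,0,0],[0.2,0.019,0,0.012,0,0,0],[0.2,0.025,0,0.017,0,0,0],[0.2,0.025,0,0.017,0,0,0]]' 20
```

```text
time_s: 4.85
position: [0.5803, -0.3419, 0.123]
tool_rot: [[0.994, -0.114, -0.002], [-0.114, -0.994, -0.001], [-0.002, 0.001, -1.0]]
ft_force: [-4.1, -5.7, 0.6]
grip_width: 0.0243
gripper_force: 20.6
time_s: 5.48
position: [0.6061, -0.345, 0.1061]
tool_rot: [[0.994, -0.113, 0.001], [-0.113, -0.994, -0.002], [0.001, 0.002, -1.0]]
ft_force: [1.4, -5.6, 0.1]
grip_width: 0.0243
gripper_force: 19.6
```

```bash
python3 -m pendant '[[0.2,0.002,0,0.002,0,0,0],[0.2,0.004,0,0.004,0,0,0],[0.2,0.004,0,0.004,0,0,0]]' 20
python3 -m pendant '[[0.2,0.002,0,0.002,0,0,0],[0.2,0.004,0,0.005,0,0,0],[0.2,0.004,0,0.005,0,0,0]]' 20
python3 - <<'E'
from h import *
w=env.get_image("wrist"); cv2.imwrite("pics/w4.png",cv2.resize(w["image"][100:300,200:440],(720,600)))
E
```

```text
time_s: 5.85
position: [0.6089, -0.3454, 0.1031]
tool_rot: [[0.994, -0.114, -0.001], [-0.114, -0.994, -0.002], [-0.001, 0.002, -1.0]]
ft_force: [-5.0, -4.3, 6.7]
grip_width: 0.0243
gripper_force: 19.3
time_s: 6.22
position: [0.6144, -0.3461, 0.0997]
tool_rot: [[0.994, -0.113, 0.004], [-0.113, -0.994, -0.004], [0.004, 0.003, -1.0]]
ft_force: [-0.4, -4.2, 11.9]
grip_width: 0.0213
gripper_force: 17.6
```

View pics/w4.png

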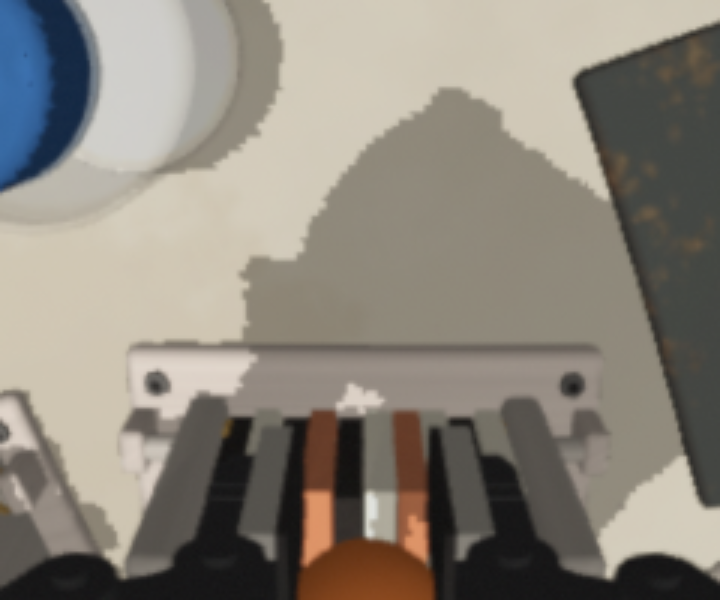

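The stop is felt: the force rose and the ball began to slip in the pads. I'll let go and lift clear.

```bash
python3 -m pendant '[[0.6,0,0,-0.001,0,0,0],[0.6,0,0,-0.001,0,0,0],[0.6,0,0,-0.001,0,0,0],[0.6,0,0,-0.04,0,0,0],[0.6,0,0,-0.09,0,0,0]]' 20
python3 -m pendant '[[0.6,-0.05,0,-0.02,0,0,0],[0.6,-0.10,0,-0.02,0,0,0],[0.6,-0.10,0,-0.02,0,0,0],[0.6,-0.10,0,-0.02,0,0,0]]' 20
python3 - <<'E'
from h import *
R=[]
w=env.get_image("wrist"); cv2.imwrite("pics/w5.png",cv2.resize(w["image"][40:240,200:440],(720,600)))
for t in ("press_orange_ball","press_blue_ball"):
    r=env.tip_of("wrist",t)[:1]; print(t,r)
    s=env.get_image("scene"); q=env.tip_of("scene",t)[:1]; print(q)
    if r and q:
        px=r[0]["centre"]; v=np.array([px[0]-w["cx"],px[1]-w["cy"]]); rr=np.hypot(*v); th=rr/w["fx"]; P=np.array(w["pose"])
        print(tri([(P[:3,3],P[:3,:3]@np.array([v[0]/rr*np.sin(th),-v[1]/rr*np.sin(th),-np.cos(th)])),ray(s,q[0]["centre"])]))
E
```

```text
time_s: 6.9
position: [0.613, -0.3444, 0.1869]
tool_rot: [[0.994, -0.113, -0.003], [-0.113, -0.994, 0.003], [-0.003, -0.002, -1.0]]
ft_force: [0.2, -1.1, 1.0]
grip_width: 0.0508
gripper_force: 0.0
time_s: 7.4
position: [0.5145, -0.3338, 0.2076]
tool_rot: [[0.994, -0.113, 0.001], [-0.113, -0.994, -0.0], [0.001, 0.0, -1.0]]
ft_force: [-0.3, 0.4, -0.3]
grip_width: 0.0512
gripper_force: 0.0
press_orange_ball [{'centre': [321.1, 90.0], 'conf': 0.95}]
[{'centre': [380.8, 214.4], 'conf': 0.62}]
(array([ 0.60287334, -0.34198865,  0.13638082]), [0.1, 0.1])
press_blue_ball [{'centre': [145.0, 243.4], 'conf': 0.83}]
[{'centre': [281.1, 187.3], 'conf': 0.77}]
(array([ 0.50352291, -0.17889699,  0.15780112]), [1.6, 1.6])
```

View pics/w5.png

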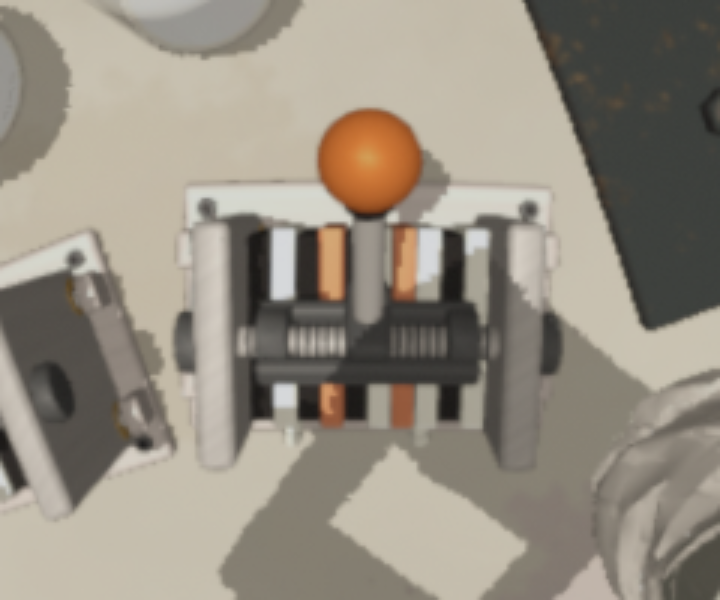

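Released, the ball sits at (0.603,−0.342,0.136), about 0.8 rad past upright. The plates are against the stack, the push at the end was well above the 2 N that turning takes, and the blue ball hasn't moved. Handing in.

```bash
python3 -c "
from rig import env
print(env.close_job())"
```

```text
the job is handed in; nothing more can be done
None
```

I swung the orange-ball turnbuckle over to its stop, which draws both plates in against the stack, then let go and handed the job in at about 7.5 s; the blue one was left as it was.

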